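Bring the sample probe over the cup, ready to dip

ROBOT

A 7-joint arm with a two-finger parallel gripper is mounted at the origin on the work surface. World frame = base frame: x ahead of the robot, y to its left, z up, the work surface at z = 0. Lengths are in m, angles in rad, forces in N, time in s.
With the tool pointing down it reaches from about 0.425 to 0.875 m from the base axis. Payload 4.7 kg.
Tool frame: the origin (TCP) lies midway between the tips of the shut fingers; the grasp point (between the pads) lies robot.grip_point_offset behind it (robot.grip_point_offset is the distance from the TCP to the grasp point, in m); x points along the fingers, y is the direction in which the jaws open and shut, and the axes are right-handed (so a half turn about x gives the same grasp; the last joint's range is limited). The gripper opens to 87 mm and grips with 3 to 60 N. Pads are 19 mm wide; open, the fingers measure 117 mm over their backs; the gripper's body (75 mm by 190 mm) begins 51 mm behind the grasp point.
Start: joints at [1.24, 0.321, -0.07, 1.45, 0.023, 1.371, -0.057], TCP at [0.22, -0.612, 0.223] pointing down, gripper open.
Joint ranges: [-2.86, 2.86], [-0.3, 2.09], [-1.38, 1.24], [0.06, 2.45], [-1.56, 4.7], [0.09, 2.05], [-2.69, 2.69]. Speed limits (rad/s): [2.57, 2.57, 3.14, 3.14, 3.14, 3.14, 3.14].

INTERFACE

Orientations are given as a 3x3 rotation matrix whose columns are the frame's x, y, z axes.
In Python, from rig import robot, eyes gives the robot as it stands.
- The arm moves only by the tool send_rows, never from a script. Its argument "plan" is a list of rows, each a list of 7 numbers: the turn, a rotation vector about the tool's x, y, z in rad, then the shift along the tool's x, y, z in mm, then the finger opening in mm, from 0 to 87. A call has 1 to 10 rows; each row is the pose to reach, as a shift and turn from the pose measured when the call began, along the tool's axes at that moment; what a row does not reach only later rows make up. A row lasts 1/12 s, in which the tool goes at most 41.7 mm and 7.16 degrees, less where a joint would pass 70% of its speed; a pose out of reach is approached as far as the arm can. A call with a gripper value outside its range is refused whole. The fingers move at their own pace and stop on an object; "force" is the grip in N (left out, the last holds). Time passes only in rows, so rows that repeat a pose let the fingers close. It gives the time, the measured TCP pose, the force and the opening at its end, in the units of the state.
- robot.get_state(): the state, without advancing time (a new reading comes with each control period).
- eyes.grab_frame(name): name is "side" or "top" or "wrist"; returns a dict with "color" (420x560x3 uint8, red, green, blue), "range_z" (420x560 float32, m along the optical axis (not along the pixel's ray), 0 where there is no reading), "fx", "fy", "cx", "cy" (pixels), "k1" (the pictures are not rectified: a ray, as slopes to the right and down, at radius r is drawn at 1 + k1 r^2 times it, then the intrinsics apply), "camera_from_world" (4x4, takes a point from world to camera coordinates); the wrist camera has in their place "tool_from_camera" (4x4, takes a point from camera to tool coordinates, whose origin is the TCP and whose axes are the tool frame's). Camera axes: x right, y down, z forward; pixel columns grow to the right and rows downward; lengths in m; the calibration is good to about 2 mm. A picture is of the moment at which its call begins: read the wrist's pose just before it.
- robot.job_done(): hands the job in, once; it reports no verdict.
Trained networks look in the newest picture that a camera, given by its name, has taken for a name from the list of things; names that differ only in an ending like _2 or _b are one class to them, and where a whole thing is asked for, a point or a joint stands for the part that bears it (a point fixed in the world has none). Each returns a list of dicts, best first, with "confidence" (0 to 1); they miss things now and then, are a little off and sometimes report something else, mostly with a low value. They report only what shows in the picture. A call takes as long as a camera call. They do not tell look-alikes from the thing itself.
- eyes.cut_out(camera, target): "mask" (420x560 bool, what is visible of it).
- eyes.pinpoint(camera, target): "point" ([x, y, z] in m, in world coordinates, good to about 4 mm: a listed point, or the origin of a listed thing).
The state is a dict: "time": time; "qpos": joint angles; "joint_velocities": joint speeds; "joint_torque": joint torques, N m; "tcp_pos": TCP position; "tool_rot": TCP orientation; "contact_force": force on the tool from outside, world axes, zero at the start; "ft_torque": the same for the moment, N m; "gripper_width": finger opening in m.
Only numpy, scipy, OpenCV 4.12 (cv2) and the standard library are available. Lean on these libraries where they do the work, as an engineer would, in place of code of your own. Each camera call takes 0.05 s, during which the arm holds its last target. There are 200 camera calls.

TASK

Take the cordless measuring probe out of its forked stand (its collar hangs on the fork and the thick foot cannot pass up through the slot, so it has to be drawn out level through the slot's open end). Carry it upright over the crate wall to the one open cup in the crate, and finish while still holding it there, steady, with its tip about 15 mm above the middle of the cup's mouth. The probe must not touch the cup or the crate at any time, and the cup and the closed containers stay where they stand.

Things in the scene. Friction and masses are not known exactly. Their poses are not given: they have to be found in the camera images.
- probe_center (a point): Half-way up the upright loose probe, on its axis; z points to its head. 140 mm long, 0.11 kg. From below: grey foot dia 22, 30 long; steel neck dia 12, 42 long; grey collar dia 30, 8 thick, underside 2 mm above this point; white head dia 24, from 10 to 70 mm above this point, to be gripped (best about 42 mm above it). This point starts 98 mm above the bench.
- probe_tip (a point): Middle of the flat underside of the probe's foot, its lowest point, 70 mm below probe_center. 28 mm above the bench at the start.
- stand: Fixed white stand with level fork 10 thick, 60 wide, top 100 mm above bench. Origin on the bench under the hanging probe (within 6 mm along the slot). Slot along its x, 17 wide, open end at x = -45 mm, closed end at +9; post at +100, boss there 12 mm above the fork. The probe's collar lies on the fork: 32 mm free lift; wholly clear once drawn past x = -60.
- crate: Fixed green crate, open on top, 220 x 220 mm, walls and cross divider 5 thick and 100 mm high, floor 5 thick, 2 x 2 cells. Origin at the centre of its underside on the bench, sides along its x and y. One loose container in each cell; which is where varies.
- cup: The only open container: loose round white cup, 80 mm high, outer rim diameter 68 mm, wall 3 mm, standing in a crate cell. Origin at the centre of its underside, z up.
- cup_rim (a point): Centre of the cup's open mouth, at rim height, 80 mm above the cup's underside; 85 mm above the bench, thus 15 mm below the top of the crate walls.
- jar: Closed amber jar, 68 mm diameter, 85 mm high, in a crate cell. To be left alone. Origin at the centre of its underside.
- bottle: Closed white bottle, 58 mm diameter, 130 mm high, in a crate cell, standing 35 mm above the crate walls. To be left alone. Origin at the centre of its underside.
- tin: Closed tin, 66 mm diameter, 105 mm high, in a crate cell. To be left alone. Origin at the centre of its underside.
Mind the look-alikes: they are no part of the job. Several things have the shape of the stand; the one meant has the colours described above.

How it is judged:
By the outcome, as a careful person would: the job done as asked, in the order asked, and still so for the second after the job is handed in, while the arm keeps its last pose, push and grip.
It also fails if it takes over 40 s, if anything falls off the work surface, if the arm or the gripper's body presses on something with over 40 N, if the wrist force passes 120 N, or if a joint passes its speed limit or range.

## Working session

There is one attempt and no reset: what is moved stays moved. The work goes in short steps, Python scripts to look and compute and a tool call to move; the robot and the scene stay as the last step left them, time stands still between calls to the robot, and variables do not carry over. Pictures are saved under pics/ and viewed, about 8 in all and at most 12, crops included, and the job is handed in when it is done.

Besides the shell and the picture viewer there is one more tool, called as name([rows], argument=value, ...), one row to a line, values as JSON. send_rows: Moves the arm, as the interface text tells. Its arguments: {"type":"object","properties":{"plan":{"type":"array","items":{"type":"array","items":{"type":"number"}}},"force":{"type":"number"}},"required":["plan"]}

```bash
mkdir -p pics; ls
python3 - <<'E'
from rig import robot, eyes
import cv2,numpy as np
s=robot.get_state(); print(s['time'],s['tcp_pos'],np.round(s['tool_rot'],3),s['gripper_width'],robot.grip_point_offset)
ims=[]
for n in ['side','top']:
    f=eyes.grab_frame(n); ims.append(f['color'])
    print(n,f['fx'],f['k1'],np.round(f['camera_from_world'],3).tolist())
    for t in ['probe_center','probe_tip','stand','crate','cup','cup_rim','jar','bottle','tin']:
        print(t,[(round(d['confidence'],2),np.round(d['point'],3).tolist()) for d in eyes.pinpoint(n,t)])
    cv2.imwrite(f'pics/{n}0.png',cv2.cvtColor(f['color'],cv2.COLOR_RGB2BGR))
E
```

```text
pics
0.0 [ 0.21949325 -0.61123442  0.22144241] [[-0.001  0.338 -0.941]
 [ 0.002 -0.941 -0.338]
 [-1.    -0.002  0.   ]] 0.0871311473819085 0.0187
side 391.3311431484766 -0.03548011425705724 [[0.999, -0.049, -0.013, -0.427], [-0.043, -0.678, -0.734, 0.154], [0.027, 0.734, -0.679, 0.909], [0.0, 0.0, 0.0, 1.0]]
probe_center []
probe_tip [(0.57, [0.478, 0.253, 0.031]), (0.39, [0.477, 0.253, 0.099])]
stand [(0.93, [0.48, 0.253, 0.001]), (0.72, [0.597, 0.511, 0.007]), (0.66, [0.641, 0.04, -0.002])]
crate [(0.94, [0.551, -0.19, 0.002])]
cup [(0.74, [0.501, -0.244, 0.006])]
cup_rim [(0.96, [0.495, -0.244, 0.083]), (0.46, [0.59, -0.242, 0.008])]
jar [(0.89, [0.492, -0.143, -0.001]), (0.41, [0.55, -0.193, 0.002]), (0.18, [0.476, 0.255, 0.098])]
bottle [(0.68, [0.603, -0.138, 0.004])]
tin [(0.93, [0.593, -0.242, 0.004])]
top 493.6778793643824 0.006523388298294756 [[0.026, -1.0, -0.001, 0.093], [-0.989, -0.025, -0.148, 0.454], [0.147, 0.004, -0.989, 1.245], [0.0, 0.0, 0.0, 1.0]]
probe_center [(0.68, [0.48, 0.253, 0.099])]
probe_tip []
stand [(0.98, [0.643, 0.042, -0.0]), (0.83, [0.484, 0.253, -0.005]), (0.73, [0.265, 0.371, -0.001]), (0.58, [0.597, 0.516, 0.002])]
crate [(0.78, [0.547, -0.191, 0.002])]
cup [(0.81, [0.499, -0.242, 0.007]), (0.58, [0.501, -0.246, 0.087])]
cup_rim [(0.74, [0.5, -0.246, 0.085])]
jar [(0.64, [0.497, -0.144, 0.006])]
bottle []
tin [(0.9, [0.588, -0.246, 0.002])]
```

View pics/side0.png

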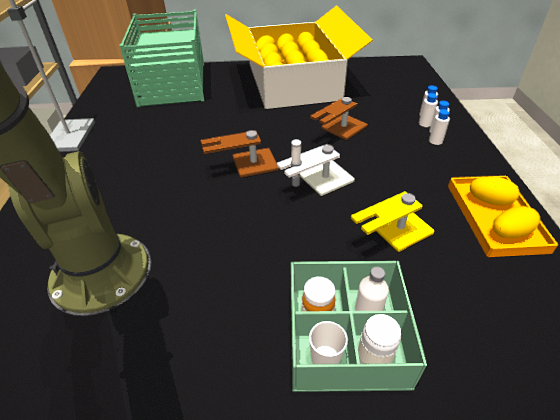

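View pics/top0.png

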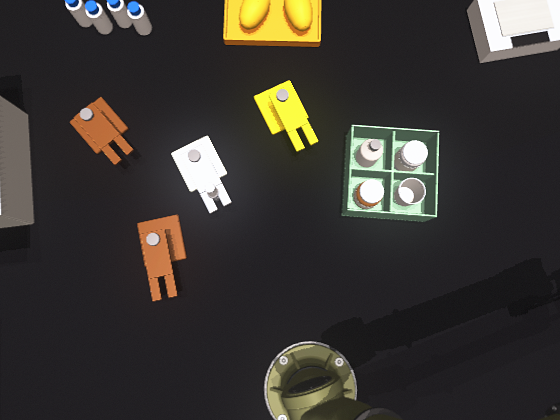

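The job's stand is the white one, with the probe at side (296,160) and top (212,190). The look-alikes are the brown ones at side (235,150) and (340,118) and the yellow one at (395,220). The open cup is at side (328,345) and top (411,192). Next I measure the slot heading, the probe axis and the rim.

```bash
cat > h.py <<'E'
from rig import robot, eyes
import cv2, numpy as np
from scipy.spatial.transform import Rotation as R
def cloud(f, cfw=None):
    """world points (HxWx3) of a frame; nan where no reading"""
    v,u=np.mgrid[:420,:560].astype(float)
    xd=(u-f['cx'])/f['fx']; yd=(v-f['cy'])/f['fy']; x,y=xd.copy(),yd.copy()
    for _ in range(8):
        k=1+f['k1']*(x*x+y*y); x,y=xd/k,yd/k
    z=np.where(f['range_z']>0,f['range_z'],np.nan)
    p=np.stack([x*z,y*z,z],-1)
    T=np.linalg.inv(f['camera_from_world']) if cfw is None else np.linalg.inv(cfw)
    return p@T[:3,:3].T+T[:3,3]
def wrist():
    s=robot.get_state(); f=eyes.grab_frame('wrist')
    T=np.eye(4);T[:3,:3]=s['tool_rot'];T[:3,3]=s['tcp_pos']
    f['camera_from_world']=np.linalg.inv(T@f['tool_from_camera']); return s,f
def circ(p):
    A=np.c_[2*p[:,:2],np.ones(len(p))]; s=np.linalg.lstsq(A,(p[:,:2]**2).sum(1),rcond=None)[0]
    return s[:2],np.sqrt(s[2]+s[:2]@s[:2])
def row(target,jaw_deg,s=None):
    """shift/turn in tool axes to a tool-down pose with jaw at jaw_deg"""
    s=s or robot.get_state(); a=np.radians(jaw_deg)
    x=np.array([0,0,-1.]);y=np.array([np.cos(a),np.sin(a),0]);G=np.c_[x,y,np.cross(x,y)]
    Rt=s['tool_rot']; return np.round(R.from_matrix(Rt.T@G).as_rotvec(),3),np.round(Rt.T@(np.array(target)-s['tcp_pos'])*1000,1)
E
python3 - <<'E'
from h import *
for n in ['top','side']:
    f=eyes.grab_frame(n); P=cloud(f)
    d=np.linalg.norm(P[...,:2]-[0.49,0.26],axis=-1)
    fk=P[(d<0.16)&(abs(P[...,2]-0.1)<0.005)&(f['color'].min(-1)>120)]
    r=cv2.minAreaRect(fk[:,:2].astype(np.float32)*1000); print(n,'fork',r,len(fk),np.median(fk[:,2]))
    hd=P[(d<0.06)&(P[...,2]>0.125)]; print('head',len(hd),hd.mean(0),hd[:,2].max(),'top pts',hd[hd[:,2]>0.162].mean(0))
    bs=P[(d<0.2)&(P[...,2]>0.106)&(P[...,2]<0.118)&(np.linalg.norm(P[...,:2]-[0.48,0.253],axis=-1)>0.06)];print('boss',len(bs),np.median(bs,0))
    c=np.linalg.norm(P[...,:2]-[0.5,-0.245],axis=-1)
    rm=P[(c<0.042)&(abs(P[...,2]-0.085)<0.004)]; print('rim',len(rm),circ(rm),np.median(rm[:,2]))
s=robot.get_state();print(s['time']); print(row([0.47,-0.1,0.33],0)); print(row([0.45,0.2,0.3],21))
E
```

```text
top fork ((514.6389770507812, 273.3514099121094), (165.58966064453125, 59.36903381347656), 28.81546401977539) 1169 0.09941301989523343
head 117 [0.47610756 0.25200104 0.16033082] 0.17247886386604572 top pts [0.47797725 0.25343955 0.16728162]
boss 268 [0.37292526 0.37751741 0.11119155]
rim 99 (array([ 0.49831889, -0.24082229]), np.float64(0.03199648076439635)) 0.084145062482188
side fork ((514.7945556640625, 270.335205078125), (164.67373657226562, 64.63777160644531), 29.483205795288086) 649 0.0985893357699239
head 155 [0.47812772 0.24575449 0.15131489] 0.1683967165502842 top pts [0.47880898 0.24994372 0.16623673]
boss 131 [0.55700288 0.31210549 0.11060114]
rim 247 (array([ 0.49817756, -0.24286605]), np.float64(0.03263847100759652)) 0.08397659590339102
1.1
(array([-1.226,  0.   , -0.   ]), array([-107.5, -397. , -408.6]))
(array([-1.593,  0.   ,  0.   ]), array([ -77.5, -686.2, -491.1]))
```

Run:
```python
import cv2
a=cv2.resize(cv2.imread('pics/side0.png')[120:205,250:370],None,fx=5,fy=5,interpolation=2)
cv2.imwrite('pics/crop1.png',a)
```

```text
(no output)
```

View pics/crop1.png

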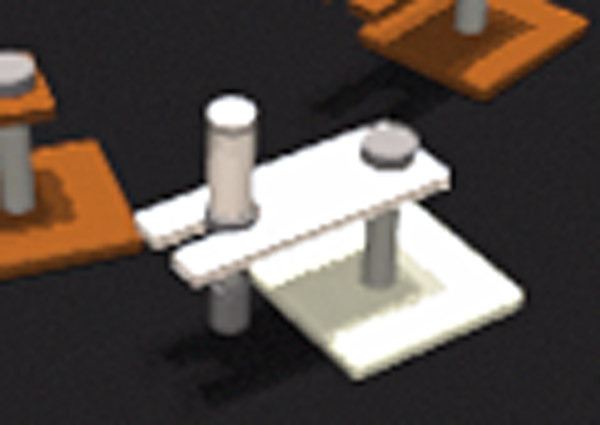

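Crop: the white fork holds the white-headed probe at (230,160), with the slot open to the lower left, so the choice is confirmed. The slot heading is about 29°. Moving over.

send_rows([
  [-0.085,0,0,-10,-26,-26,87],
  [-0.17,0,0,-25,-52,-53,87],
  [-0.255,0,0,-40,-78,-79,87],
  [-0.34,0,0,-55,-104,-106,87],
  [-0.425,0,0,-65,-130,-132,87],
  [-0.51,0,0,-75,-156,-159,87],
  [-0.595,0,0,-80,-182,-185,87],
  [-0.68,0,0,-80,-208,-212,87],
  [-0.765,0,0,-80,-234,-238,87],
  [-0.85,0,0,-80,-260,-265,87],
])

```text
time: 1.93
tcp_pos: [0.3816, -0.2759, 0.303]
tool_rot: [[0.001, 0.932, -0.364], [-0.001, -0.364, -0.932], [-1.0, 0.001, 0.001]]
contact_force: [1.2, 0.3, -1.0]
gripper_width: 0.0869
```

```bash
python3 -c "
from h import *
s=robot.get_state();print(s['time'],s['tcp_pos'],s['qpos'])
print(row([0.50,0.0,0.31],8));print(row([0.42,0.17,0.3],29));print(row([0.478,0.252,0.25],29))"
```

```text
1.9333 [ 0.38161347 -0.27587667  0.3030195 ] [ 0.97325497 -0.08091448 -0.37642768  1.73269921 -0.02911628  1.48304254
  0.22831746]
(array([-0.512,  0.001, -0.001]), array([  -7.3,   10. , -300. ]))
(array([-0.878,  0.001, -0.   ]), array([   2.5, -126.4, -429.3]))
(array([-0.878,  0.001, -0.   ]), array([  52.4, -102.2, -526.8]))
```

send_rows([
  [-0.08,0,0,0,5,-37,87],
  [-0.16,0,0,0,8,-74,87],
  [-0.24,0,0,0,8,-111,87],
  [-0.32,0,0,0,4,-148,87],
  [-0.4,0,0,0,-4,-185,87],
  [-0.48,0,0,0,-14,-222,87],
  [-0.56,0,0,0,-25,-259,87],
  [-0.64,0,0,0,-36,-296,87],
  [-0.72,0,0,0,-48,-333,87],
  [-0.8,0,0,0,-60,-370,87],
])

```text
time: 2.77
tcp_pos: [0.46, 0.0925, 0.303]
tool_rot: [[0.002, 0.908, 0.418], [-0.002, 0.418, -0.908], [-1.0, 0.001, 0.003]]
contact_force: [0.6, 0.1, -0.9]
gripper_width: 0.087
```

```bash
python3 -c "
from h import *
s=robot.get_state();print(s['time'],s['tcp_pos'],s['qpos'])
print(row([0.478,0.252,0.24],29))"
```

```text
2.7667 [0.45999713 0.09253574 0.30295639] [ 0.60122452 -0.09539796 -0.78970128  1.72460296 -0.06562664  1.48309532
  0.25108   ]
(array([-0.075,  0.003, -0.001]), array([  62.7,   83. , -137.5]))
```

send_rows([
  [-0.02,0,0,10,20,-33,87],
  [-0.04,0,0,20,40,-66,87],
  [-0.06,0,0,35,60,-100,87],
  [-0.075,0,0,50,75,-125,87],
  [-0.075,0,0,60,83,-137,87],
  [-0.075,0,0,60,83,-137,87],
])

```text
time: 3.27
tcp_pos: [0.476, 0.2554, 0.2407]
tool_rot: [[-0.002, 0.871, 0.491], [0.0, 0.491, -0.871], [-1.0, -0.002, -0.001]]
contact_force: [-0.9, -0.2, -0.4]
gripper_width: 0.0872
```

Run:
```python
from h import *
s,f=wrist(); P=cloud(f); print(s['time'],s['tcp_pos'],s['qpos'].round(2) if hasattr(s['qpos'],'round') else s['qpos'])
cv2.imwrite('pics/w1.png',cv2.cvtColor(f['color'],cv2.COLOR_RGB2BGR))
c=np.linalg.norm(P[...,:2]-[0.478,0.252],axis=-1)
h=P[(c<0.03)&(P[...,2]>0.12)&(P[...,2]<0.18)]; t=h[h[:,2]>0.160]
print(len(h),'top',len(t),t.mean(0) if len(t) else 0, h[:,:2].min(0),h[:,:2].max(0),h[:,2].max() if len(h) else 0)
if len(t): print(cv2.minEnclosingCircle(t[:,:2].astype(np.float32)*1000))
fk=P[(c<0.16)&(abs(P[...,2]-0.1)<0.004)]; print('fork',len(fk),cv2.minAreaRect(fk[:,:2].astype(np.float32)*1000) if len(fk) else 0)
print([ (d['confidence'],d['point']) for n in ('probe_center','stand') for d in eyes.pinpoint('wrist',n)])
```

```text
3.2667 [0.47597294 0.25535354 0.2406601 ] [ 0.36  0.18 -1.    1.67  0.15  1.38 -0.14]
1290 top 935 [0.47759598 0.25509357 0.16755055] [0.46614185 0.24136813] [0.49039806 0.26611856] 0.17005368127976717
((478.21990966796875, 253.657470703125), 12.552801132202148)
fork 9482 ((481.2440185546875, 327.2873229980469), (166.55320739746094, 193.2388916015625), 31.44140625)
[(0.73, [0.4764, 0.254, 0.0985]), (0.97, [0.5984, 0.5128, -0.0017]), (0.6, [0.4801, 0.2577, 0.0038])]
```

View pics/w1.png

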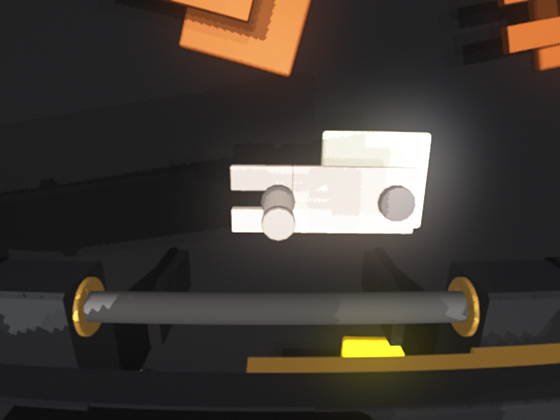

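Run:
```python
from h import *
s,f=wrist(); P=cloud(f)
m=(abs(P[...,2]-0.1)<0.004)&(f['color'].min(-1)>110)&(np.linalg.norm(P[...,:2]-[0.52,0.275],axis=-1)<0.11)
n,l,st,_=cv2.connectedComponentsWithStats(m.astype(np.uint8)); k=1+st[1:,4].argmax(); q=P[l==k]
print(len(q),cv2.minAreaRect(q[:,:2].astype(np.float32)*1000))
print(row([0.478,0.254,0.122],29.3),s['contact_force'])
```

```text
8360 ((514.3209228515625, 273.94287109375), (165.54806518554688, 60.2271728515625), 29.114709854125977)
(array([-0.007,  0.004, -0.001]), array([121.3,   0.9,  -4.3])) [-0.18930843 -1.39103426  0.43281858]
```

send_rows([
  [-0.007,0.004,0,5,0.9,-4,87],
  [-0.007,0.004,0,25,0.9,-4,87],
  [-0.007,0.004,0,50,0.9,-4,87],
  [-0.007,0.004,0,75,0.9,-4,87],
  [-0.007,0.004,0,98,0.9,-4,87],
  [-0.007,0.004,0,112,0.9,-4,87],
  [-0.007,0.004,0,119,0.9,-4,87],
  [-0.007,0.004,0,119,0.9,-4,87],
  [-0.007,0.004,0,119,0.9,-4,87],
])

```text
time: 4.22
tcp_pos: [0.4787, 0.2538, 0.1252]
tool_rot: [[0.002, 0.872, 0.489], [0.001, 0.489, -0.872], [-1.0, 0.002, -0.0]]
contact_force: [0.7, 0.1, -0.5]
gripper_width: 0.0868
```

```bash
python3 -c "
from h import *
s=robot.get_state();print(s['time'],s['tcp_pos'],s['contact_force'])
print(row([0.478,0.254,0.122],29.2))"
```

```text
4.2167 [0.4787163  0.25384631 0.12516095] [ 0.66067698  0.10702624 -0.4971259 ]
(array([ 0.001, -0.   , -0.002]), array([ 3.2, -0.6, -0.5]))
```

send_rows([
  [0,0,0,3,-0.5,0,60],
  [0,0,0,3,-0.5,0,40],
  [0,0,0,3,-0.5,0,30],
  [0,0,0,3,-0.5,0,20],
  [0,0,0,3,-0.5,0,15],
  [0,0,0,3,-0.5,0,15],
  [0,0,0,3,-0.5,0,15],
  [0,0,0,3,-0.5,0,15],
], force=25)

```text
time: 4.88
tcp_pos: [0.4783, 0.2536, 0.1222]
tool_rot: [[0.002, 0.872, 0.489], [0.001, 0.489, -0.872], [-1.0, 0.002, -0.0]]
contact_force: [-0.1, 0.2, 0.1]
gripper_width: 0.0418
```

send_rows([
  [0,0,0,0,0,0,15],
  [0,0,0,0,0,0,15],
  [0,0,0,0,0,0,15],
  [0,0,0,0,0,0,15],
  [0,0,0,0,0,0,15],
  [0,0,0,0,0,0,15],
], force=25)

```text
time: 5.38
tcp_pos: [0.4783, 0.2537, 0.1222]
tool_rot: [[0.002, 0.872, 0.489], [0.001, 0.489, -0.872], [-1.0, 0.002, -0.0]]
contact_force: [0.1, 0.6, 0.4]
gripper_width: 0.0237
```

send_rows([
  [0,0,0,-2,0,0,15],
  [0,0,0,-5,0,0,15],
  [0,0,0,-9,0,0,15],
  [0,0,0,-12,0,0,15],
  [0,0,0,-13,0,0,15],
  [0,0,0,-13,0,0,15],
  [0,0,0,-13,0,0,15],
], force=25)

```text
time: 5.97
tcp_pos: [0.4783, 0.2536, 0.1352]
tool_rot: [[0.002, 0.872, 0.489], [0.001, 0.489, -0.872], [-1.0, 0.002, 0.0]]
contact_force: [-1.2, -0.3, -1.2]
gripper_width: 0.0232
```

Run:
```python
from h import *
s=robot.get_state();print(s['time'],s['tcp_pos'],s['contact_force'],s['gripper_width'])
f=eyes.grab_frame('side'); cv2.imwrite('pics/s2.png',cv2.resize(cv2.cvtColor(f['color'],cv2.COLOR_RGB2BGR)[90:210,220:380],None,fx=5,fy=5,interpolation=2))
print([(d['confidence'],d['point']) for n in ('probe_center','probe_tip') for d in eyes.pinpoint('side',n)])
```

```text
5.9667 [0.47833421 0.2535801  0.1352489 ] [-1.1632744  -0.33208168 -1.15723256] 0.023163168930501552
[(0.58, [0.4771, 0.2535, 0.1076]), (0.72, [0.491, -0.1389, 0.0078]), (0.7, [0.4767, 0.2552, 0.0436]), (0.46, [0.4832, 0.2518, 0.0007])]
```

View pics/s2.png

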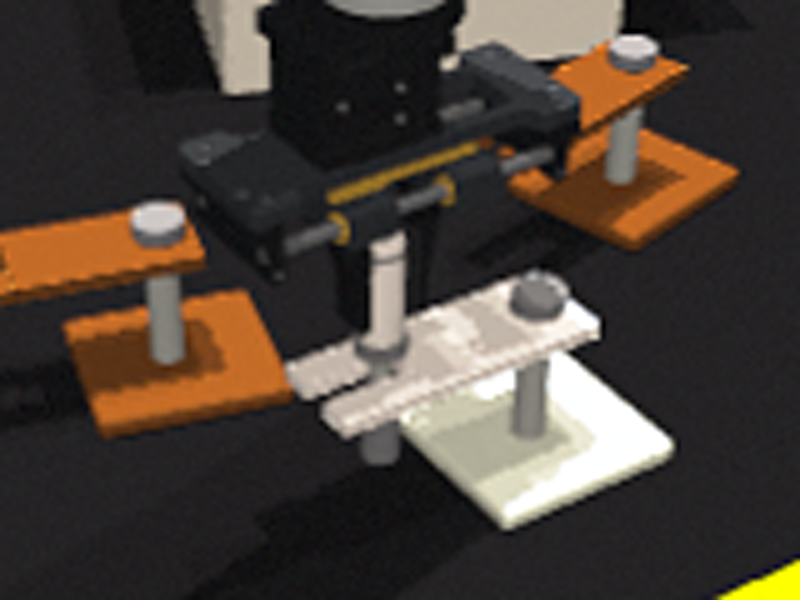

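send_rows([
  [0,0,0,0,-4,0,15],
  [0,0,0,0,-12,0,15],
  [0,0,0,0,-22,0,15],
  [0,0,0,0,-32,0,15],
  [0,0,0,0,-42,0,15],
  [0,0,0,0,-52,0,15],
  [0,0,0,0,-62,0,15],
  [0,0,0,0,-70,0,15],
  [0,0,0,0,-74,0,15],
  [0,0,0,0,-74,0,15],
], force=25)

```text
time: 6.95
tcp_pos: [0.4127, 0.2165, 0.1347]
tool_rot: [[0.002, 0.872, 0.489], [-0.001, 0.489, -0.872], [-1.0, 0.001, 0.002]]
contact_force: [-0.0, 0.6, -1.3]
gripper_width: 0.024
```

Run:
```python
from h import *
s=robot.get_state();print(s['time'],s['tcp_pos'],s['contact_force'],s['gripper_width'],s['qpos'])
f=eyes.grab_frame('side')
print([(d['confidence'],d['point']) for n in ('probe_center','probe_tip') for d in eyes.pinpoint('side',n)])
for p,j in (([0.415,0.215,0.25],29),([0.5,0.0,0.28],0),([0.5,-0.1,0.28],-15),([0.498,-0.243,0.25],-30)): print(row(p,j))
```

```text
6.95 [0.4127382  0.21647357 0.1346628 ] [-0.03575574  0.62680914 -1.27491757] 0.023987052794684858 [ 0.45946861  0.04452204 -1.0063738   1.97555848  0.04339154  1.14130887
 -0.05390633]
[(0.83, [0.4098, 0.2154, 0.1064]), (0.81, [0.4115, 0.2173, 0.0413])]
(array([ 0.005,  0.   , -0.003]), array([-115. ,    0. ,    2.6]))
(array([ 0.511, -0.001, -0.003]), array([-145.1,  -30.9,  231.7]))
(array([ 0.773, -0.001, -0.003]), array([-145.2,  -79.8,  319. ]))
(array([ 1.034e+00, -1.000e-03, -3.000e-03]), array([-115.4, -151.5,  442.7]))
```

send_rows([
  [0,0,0,-8,0,0,15],
  [0,0,0,-26,0,0,15],
  [0,0,0,-50,0,0,15],
  [0,0,0,-76,0,0,15],
  [0.03,0,0,-102,0,8,15],
  [0.08,0,0,-122,0,26,15],
  [0.13,0,0,-135,-2,50,15],
  [0.18,0,0,-140,-5,76,15],
  [0.23,0,0,-140,-9,104,15],
  [0.28,0,0,-140,-14,130,15],
], force=25)

```text
time: 7.93
tcp_pos: [0.4662, 0.0959, 0.2761]
tool_rot: [[0.004, 0.974, 0.227], [0.002, 0.227, -0.974], [-1.0, 0.004, -0.001]]
contact_force: [0.3, -0.3, -1.4]
gripper_width: 0.0233
```

```bash
python3 -c "
from h import *
s=robot.get_state();print(s['time'],s['tcp_pos'],s['qpos'])
for p,j in (([0.5,-0.0,0.275],0),([0.5,-0.12,0.275],-10),([0.498,-0.243,0.25],-20)): print(row(p,j))"
```

```text
7.9333 [0.46617436 0.09594717 0.27610033] [ 0.62486953 -0.07036881 -0.8305221   1.75909592 -0.0532321   1.42573574
  0.03183271]
(array([ 0.229, -0.001, -0.004]), array([  1.1,  11.2, 101.1]))
(array([ 0.403, -0.002, -0.004]), array([  0.9, -16. , 218. ]))
(array([ 0.578, -0.002, -0.004]), array([ 25.7, -46. , 337.3]))
```

send_rows([
  [0.04,0,0,0,2,20,15],
  [0.08,0,0,0,5,45,15],
  [0.13,0,0,0,8,73,15],
  [0.18,0,0,0,10,100,15],
  [0.22,0,0,0,5,128,15],
  [0.27,-0.001,-0.003,0,0,155,15],
  [0.31,-0.001,-0.003,0,-7,180,15],
  [0.35,-0.002,-0.004,0,-12,202,15],
  [0.38,-0.002,-0.004,0,-16,218,15],
  [0.4,-0.002,-0.004,0,-18,225,15],
], force=25)

```text
time: 8.77
tcp_pos: [0.4992, -0.1309, 0.2756]
tool_rot: [[-0.0, 0.984, -0.177], [-0.001, -0.177, -0.984], [-1.0, -0.0, 0.001]]
contact_force: [-0.2, -0.6, -1.2]
gripper_width: 0.0231
```

Run:
```python
from h import *
s=robot.get_state();print(s['time'],s['tcp_pos'],s['contact_force'],s['gripper_width'])
f=eyes.grab_frame('side'); cv2.imwrite('pics/s3.png',cv2.resize(cv2.cvtColor(f['color'],cv2.COLOR_RGB2BGR)[130:400,220:460],None,fx=2.2,fy=2.2,interpolation=2))
for n in ('probe_center','probe_tip','cup_rim'): print(n,[(round(d['confidence'],2),np.round(d['point'],4)) for d in eyes.pinpoint('side',n)])
print(row([0.498,-0.242,0.25],-20))
```

```text
8.7667 [ 0.49920066 -0.13092882  0.27557238] [-0.22217216 -0.60902821 -1.16399148] 0.023106652418506107
probe_center [(0.7, array([ 0.4987, -0.1319,  0.2482]))]
probe_tip [(0.8, array([ 0.4969, -0.133 ,  0.1837]))]
cup_rim []
(array([ 0.18 , -0.001, -0.   ]), array([ 25.9,  17.7, 115.1]))
```

View pics/s3.png

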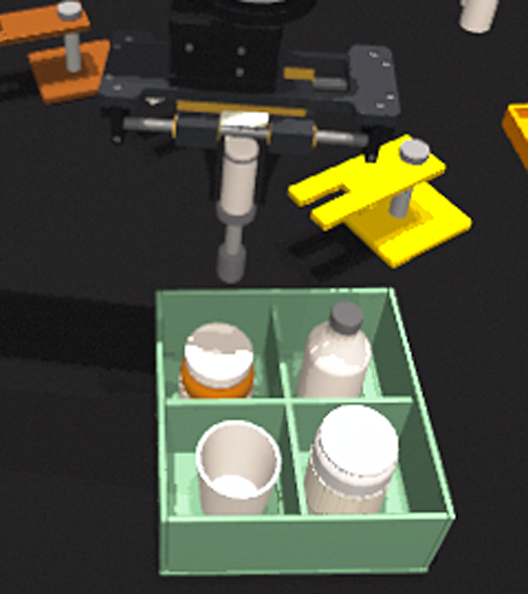

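The probe hangs upright (foot at crop (231,265)) and the cup is at (238,465). Going over the cup.

send_rows([
  [0.02,0,0,0,2,8,15],
  [0.05,0,0,0,5,25,15],
  [0.08,0,0,0,8,48,15],
  [0.11,0,0,0,12,72,15],
  [0.14,0,0,4,15,94,15],
  [0.17,0,0,12,17,108,15],
  [0.18,-0.001,0,20,18,115,15],
  [0.18,-0.001,0,25,18,115,15],
  [0.18,-0.001,0,25,18,115,15],
], force=25)

```text
time: 9.72
tcp_pos: [0.4974, -0.2412, 0.2486]
tool_rot: [[-0.003, 0.94, -0.342], [0.003, -0.342, -0.94], [-1.0, -0.004, -0.001]]
contact_force: [-1.0, -0.1, -1.4]
gripper_width: 0.0233
```

Run:
```python
from h import *
s=robot.get_state();print(s['time'],s['tcp_pos'],s['contact_force'],s['gripper_width'])
for n in ('side','top'):
    f=eyes.grab_frame(n); P=cloud(f)
    for t in ('probe_center','probe_tip','cup_rim'): print(n,t,[(round(d['confidence'],2),np.round(d['point'],4)) for d in eyes.pinpoint(n,t)])
    c=np.linalg.norm(P[...,:2]-[0.498,-0.243],axis=-1)
    rm=P[(c<0.042)&(abs(P[...,2]-0.085)<0.004)]; print(n,'rim',len(rm),circ(rm) if len(rm)>10 else 0)
    ft=P[(c<0.03)&(P[...,2]>0.14)&(P[...,2]<0.19)]; print('foot',len(ft),np.median(ft,0) if len(ft) else 0)
s,f=wrist();P=cloud(f); cv2.imwrite('pics/w4.png',cv2.cvtColor(f['color'],cv2.COLOR_RGB2BGR))
c=np.linalg.norm(P[...,:2]-[0.498,-0.243],axis=-1); rm=P[(c<0.042)&(abs(P[...,2]-0.085)<0.004)]; print('wrist rim',len(rm),circ(rm) if len(rm)>10 else 0)
for t in ('probe_tip','cup_rim'): print(t,[(round(d['confidence'],2),np.round(d['point'],4)) for d in eyes.pinpoint('wrist',t)])
```

```text
9.7167 [ 0.49735895 -0.24120929  0.24860201] [-1.00733649 -0.06229702 -1.41242573] 0.023265039032921275
side probe_center [(0.75, array([ 0.496 , -0.2419,  0.2257]))]
side probe_tip [(0.93, array([ 0.4932, -0.2384,  0.1537]))]
side cup_rim [(0.97, array([ 0.4942, -0.2401,  0.0807]))]
side rim 241 (array([ 0.49722707, -0.24267721]), np.float64(0.03230588868306599))
foot 203 [ 0.49494913 -0.24819808  0.17829459]
top probe_center [(0.59, array([ 0.5022, -0.2401,  0.2321]))]
top probe_tip [(0.52, array([ 0.4973, -0.2416,  0.1599])), (0.27, array([ 0.498 , -0.241 ,  0.0054]))]
top cup_rim [(0.78, array([ 0.4999, -0.2443,  0.0875]))]
top rim 58 (array([ 0.49826709, -0.24077005]), np.float64(0.03204312283381245))
foot 45 [ 0.49661331 -0.23181594  0.17772007]
wrist rim 621 (array([ 0.49806731, -0.24138111]), np.float64(0.031955930980937984))
probe_tip [(0.71, array([ 0.4961, -0.2411,  0.1597]))]
cup_rim [(0.57, array([ 0.5012, -0.2408,  0.0894]))]
```

send_rows([
  [0,0.003,0.003,4,1,0,15],
  [0,0.003,0.003,12,1,0,15],
  [0,0.003,0.003,22,1,0,15],
  [0,0.003,0.003,32,1,0,15],
  [0,0.003,0.003,41,1,0,15],
  [0,0.003,0.003,48,1,0,15],
  [0,0.003,0.003,52,1,0,15],
  [0,0.003,0.003,53,1,0,15],
  [0,0.003,0.003,53,1,0,15],
  [0,0.003,0.003,53,1,0,15],
], force=25)

```text
time: 11.1
tcp_pos: [0.4997, -0.2424, 0.1986]
tool_rot: [[0.005, 0.94, -0.342], [0.001, -0.342, -0.94], [-1.0, 0.005, -0.002]]
contact_force: [-0.2, 0.6, -1.3]
gripper_width: 0.0235
```

Run:
```python
from h import *
s=robot.get_state();print(s['time'],s['tcp_pos'],np.round(s['tool_rot'][:,0],4),s['contact_force'],s['gripper_width'])
f=eyes.grab_frame('side'); P=cloud(f)
def proj(f,p):
    r=R.from_matrix(f['camera_from_world'][:3,:3]).as_rotvec()
    K=np.array([[f['fx'],0,f['cx']],[0,f['fy'],f['cy']],[0,0,1.]])
    return cv2.projectPoints(np.array(p,float),r,f['camera_from_world'][:3,3],K,np.array([f['k1'],0,0,0.]))[0][:,0]
a=np.linspace(0,2*np.pi,24,endpoint=False); cs=np.c_[np.cos(a),np.sin(a),0*a]
im=cv2.cvtColor(f['color'],cv2.COLOR_RGB2BGR); S=6;x0,y0=285,270
big=cv2.resize(im[y0:y0+100,x0:x0+100],None,fx=S,fy=S,interpolation=2)
tc=np.array(s['tcp_pos'])
for ctr,rad,col in ((np.array([tc[0],tc[1],tc[2]-0.0942]),.011,(0,0,255)),(np.array([.498,-.2417,.085]),.034,(255,0,0))):
    for q in proj(f,ctr+rad*cs): cv2.circle(big,tuple(np.int32((q-[x0,y0]+.5)*S)),2,col,-1)
cv2.imwrite('pics/s5.png',big)
for n in ('side','top'):
    if n=='top': eyes.grab_frame('top')
    for t in ('probe_tip','probe_center','cup_rim'): print(n,t,[(round(d['confidence'],2),np.round(d['point'],4)) for d in eyes.pinpoint(n,t)])
```

```text
11.1 [ 0.49966933 -0.24237697  0.19856704] [ 5.1e-03  7.0e-04 -1.0e+00] [-0.19842052  0.58556298 -1.30961657] 0.023544761820150428
side probe_tip [(0.74, array([ 0.4965, -0.2416,  0.1045]))]
side probe_center [(0.7, array([ 0.4998, -0.2426,  0.1721]))]
side cup_rim [(0.62, array([ 0.4949, -0.242 ,  0.0839])), (0.48, array([ 0.4983, -0.2454,  0.1696]))]
top probe_tip [(0.41, array([ 0.5007, -0.2417,  0.1058]))]
top probe_center [(0.39, array([ 0.4996, -0.2397,  0.1773]))]
top cup_rim [(0.83, array([ 0.4972, -0.2463,  0.0865]))]
```

View pics/s5.png

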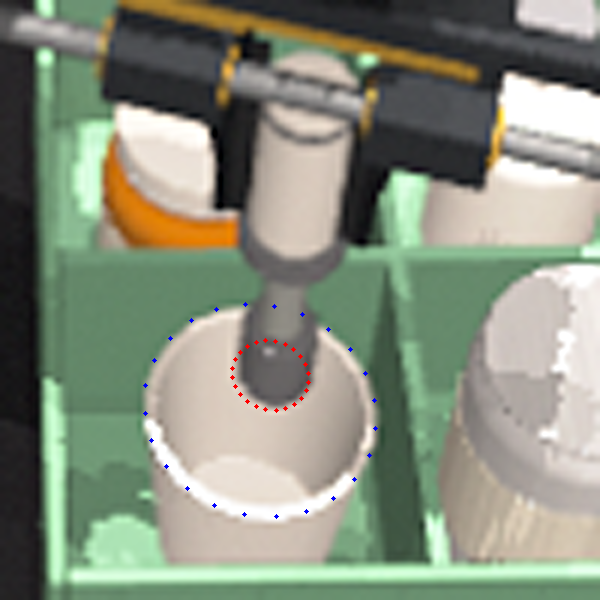

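```bash
python3 -c "
from h import *
s=robot.get_state();print(s['time'],s['tcp_pos']);print(row([0.4972,-0.242,0.1935],-20))"
```

```text
11.5 [ 0.49943162 -0.24230611  0.1983405 ]
(array([ 0.   , -0.002, -0.004]), array([ 4.8, -2.2,  0.5]))
```

send_rows([
  [0,-0.001,-0.002,1,-0.5,0,15],
  [0,-0.002,-0.004,3,-1.5,0.3,15],
  [0,-0.002,-0.004,4,-2.2,0.5,15],
  [0,-0.002,-0.004,5,-2.2,0.5,15],
  [0,-0.002,-0.004,5,-2.2,0.5,15],
  [0,-0.002,-0.004,5,-2.2,0.5,15],
  [0,-0.002,-0.004,5,-2.2,0.5,15],
  [0,-0.002,-0.004,5,-2.2,0.5,15],
], force=25)

```text
time: 12.17
tcp_pos: [0.4973, -0.2421, 0.1934]
tool_rot: [[0.0, 0.94, -0.342], [0.0, -0.342, -0.94], [-1.0, 0.0, -0.0]]
contact_force: [-0.2, -0.3, -2.2]
gripper_width: 0.0233
```

Run:
```python
from h import *
s=robot.get_state();print(s['time'],s['tcp_pos'],np.round(s['tool_rot'][:,0],4),s['contact_force'],s['gripper_width'],np.abs(s['joint_velocities']).max())
f=eyes.grab_frame('side')
def proj(f,p):
    r=R.from_matrix(f['camera_from_world'][:3,:3]).as_rotvec()
    K=np.array([[f['fx'],0,f['cx']],[0,f['fy'],f['cy']],[0,0,1.]])
    return cv2.projectPoints(np.array(p,float),r,f['camera_from_world'][:3,3],K,np.array([f['k1'],0,0,0.]))[0][:,0]
a=np.linspace(0,2*np.pi,24,endpoint=False); cs=np.c_[np.cos(a),np.sin(a),0*a]
im=cv2.cvtColor(f['color'],cv2.COLOR_RGB2BGR); S=6;x0,y0=285,270
big=cv2.resize(im[y0:y0+100,x0:x0+100],None,fx=S,fy=S,interpolation=2)
for ctr,rad,col in ((np.array([.498,-.2417,.100]),.011,(0,0,255)),(np.array([.498,-.2417,.085]),.034,(255,0,0))):
    for q in proj(f,ctr+rad*cs): cv2.circle(big,tuple(np.int32((q-[x0,y0]+.5)*S)),2,col,-1)
cv2.imwrite('pics/s6.png',big)
for n in ('side','top','wrist'):
    if n!='side': eyes.grab_frame(n)
    for t in ('probe_tip','probe_center','cup_rim'): print(n,t,[(round(d['confidence'],2),np.round(d['point'],4)) for d in eyes.pinpoint(n,t)])
```

```text
12.1667 [ 0.49728007 -0.24205707  0.19341276] [ 3.e-04  2.e-04 -1.e+00] [-0.24975912 -0.25453093 -2.21621596] 0.023330445818106792 0.0017175579322002456
side probe_tip [(0.87, array([ 0.4937, -0.242 ,  0.0993])), (0.74, array([ 0.4934, -0.142 ,  0.006 ]))]
side probe_center [(0.74, array([ 0.496 , -0.2409,  0.1687]))]
side cup_rim [(0.86, array([ 0.4954, -0.2415,  0.0831]))]
top probe_tip [(0.4, array([ 0.495 , -0.2427,  0.0977]))]
top probe_center [(0.41, array([ 0.4989, -0.2423,  0.1696]))]
top cup_rim [(0.57, array([ 0.4977, -0.2441,  0.0866]))]
wrist probe_tip [(0.83, array([ 0.4966, -0.2426,  0.0999]))]
wrist probe_center [(0.87, array([ 0.4957, -0.2442,  0.1684])), (0.38, array([ 0.5985, -0.1391,  0.0056]))]
wrist cup_rim [(0.84, array([ 0.5024, -0.241 ,  0.0867]))]
```

View pics/s6.png

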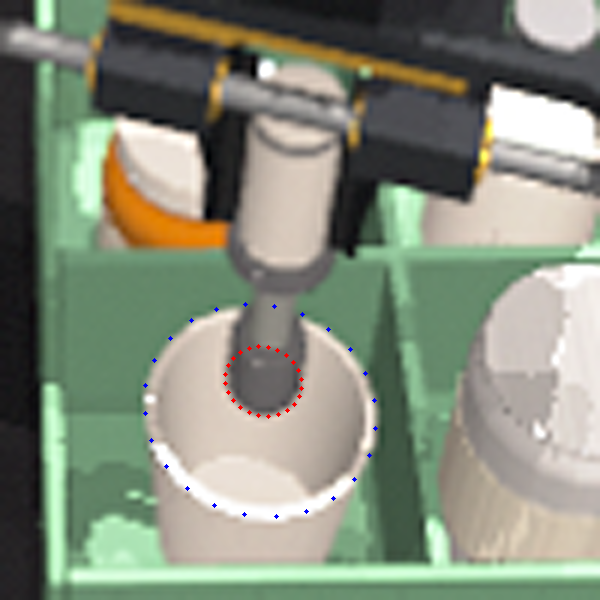

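The foot (centre about (267,380)) sits on the red target circle to within about 1 px, and the probe is upright and still. Handing in.

```bash
python3 -c "
from h import *
print(robot.job_done()); s=robot.get_state();print(s['time'],s['tcp_pos'],s['gripper_width'])"
```

```text
the job is handed in; nothing more can be done
None
the job is handed in; nothing more can be done
```

The probe is out of the white stand and held upright over the open cup, with its tip about 15 mm above the middle of the mouth. I gripped it by the head at 25 N, lifted it 13 mm, drew it level out of the slot by 74 mm and carried it over the crate wall. I handed the job in at about 12.5 s; no verdict was reported.

**Last checks:**
- **Tip height:** taking the tip 94 mm below the TCP puts it about 14 mm above the rim. The networks gave 16, 11 and 13 mm (side, top and wrist cameras).
- **Centring:** the foot lay within about 1 px (1–2 mm) of the target drawn in the side picture. The networks' tip-to-rim offset in x came out at −2 and −3 mm (side and top) and −6 mm (wrist). I trusted the picture and the fitted rim, because the wrist view's rim point was about 4 mm off the fit.
- **Hold:** the tool was vertical, the joints were still and the fingers were steady at 23 mm. Wrist force stayed at about 2 N or less in every reading, and I saw no sign of contact with the cup or crate. The cup had not moved in the side picture.

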